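# Set the nib hopper's slide gate to the portion marker

### The job

Two little covered hoppers for cocoa nibs stand on the worktop, one with a round body and one with a square body. Take the upright grip of the round hopper's stiff slide gate and pull the gate straight out until the grip stands level with the steel marker clip on its rail, then let go. Leave the square hopper's gate shut.

Things in the scene. Friction and masses are not known exactly. Their poses are not given: they have to be found in the camera images.
- round_hopper: Fixed hopper, round steel body and lid, 136 mm tall, small bowl under it; left or right of one with a square body, otherwise alike. Origin: under its centre, on the worktop; -x is the way its gate pulls out. Two beech rails run out to x = -175 mm, y = 28 to 44 mm either side, tops 64 mm up; the gate slides between them. No spring: the gate stays where left; friction about 8 N; stop at 80 mm open.
- round_grip (a point): Point in the round hopper's gate grip: a dark wooden upright post 16 mm along the slide (x), 24 mm across (y), its top 112 mm above the worktop; the point is on its centre line, 20 mm below the top. Its foot (62 mm above the worktop) is on a flat steel gate 54 mm wide. Axes as round_hopper's. Starts 0 to 8 mm open; shut, it is 95 mm out from the hopper's centre, 40 mm clear of its lid.
- portion_marker: Steel clip with a brass thumbscrew, fixed on the round hopper's +y rail: 12 mm along it, 20 mm across, top 68 mm above the worktop. Origin: its centre at the rail's top, 36 mm beside the grip's line of travel; axes as round_hopper's. 28 to 58 mm out from the shut grip. Gate is set when the grip's centre and the clip's have the same x along the slide. The square hopper has one too; ignore it.
- square_gate (a joint): Slide of the square-bodied hopper's gate, in m: 0 shut, where it starts and must stay; grows as it is pulled out. Same grip, same friction.

How it is judged:
At the end, for the whole second after the job is handed in: The round hopper's gate is left with its grip's centre within 10 mm of the marker clip's centre, measured along the slide, and the square hopper's gate is shut (less than 8 mm open) (x of round_grip in the frame of portion_marker between -0.01 and 0.01 m and value of joint square_gate below 0.008 m); the robot touches nothing.
It fails at once if the square hopper's gate is pulled open (more than 8 mm) (value of joint square_gate above 0.008 m).
It also fails if it takes over 29 s, if anything falls off the work surface, if the arm or the gripper's body presses on something with over 40 N, if the wrist force passes 120 N, or if a joint passes its speed limit or range.

### The arm

A 6-joint arm with a two-finger parallel gripper is mounted at the origin on the work surface; the furniture and walls round the work are solid. World frame = base frame: x ahead of the robot, y to its left, z up, the work surface at z = 0. Lengths are in m, angles in rad, forces in N, time in s.
With the tool pointing down it reaches from about 0.35 to 0.85 m from the base axis. Payload 8.1 kg.
Tool frame: the origin (TCP) lies at the very end of the fingers, on their centre line; the grasp point (between the pads) lies 19 mm behind it (grasp_offset is the distance from the TCP to the grasp point, in m); z points along the fingers, y is the direction in which the jaws open and shut (so a half turn about z gives the same grasp; the last joint's range is limited). The gripper opens to 93 mm and grips with 3 to 60 N. Pads are 15 mm wide; open, the fingers measure 128 mm over their backs; the gripper's body (75 mm by 188 mm) begins 65 mm behind the grasp point.
Start: joints at [-1.42, 0.13, 1.488, -0, 1.523, -0.085], TCP at [0.14, -0.583, 0.219] pointing down, gripper open.
Joint ranges: [-2.96, 2.96], [-0.89, 2.26], [0.02, 2.5], [-1.34, 4.48], [0, 2.73], [-2.66, 2.66]. Speed limits (rad/s): [2.39, 2.39, 2.79, 3.14, 3.14, 3.14].

### API

Orientations are given as a rotation vector (axis times angle).
In Python, from plant import read_state, read_camera, close_job, search_frame, masks_of, grasp_offset gives the robot as it stands.
- The arm moves only by the tool drive_tool, never from a script. Its argument "plan" is a list of rows, each an object with "claw": the closure, from 0 (fully open) to 1 (shut); "linear": the shift along the tool's x, y, z in cm, a list of three; "angular": the turn, a rotation vector about the tool's x, y, z in degrees, a list of three. In form: [{"claw": claw, "linear": [tx, ty, tz], "angular": [ax, ay, az]}, ...]. A call has 1 to 12 rows; each row shifts and turns the commanded pose from where the row before left it, along the tool's axes as they then stand; what a row does not reach is not made up. A row lasts 1/8 s, in which the tool goes at most 62.5 mm and 10.7 degrees, less where a joint would pass 70% of its speed; a pose out of reach is approached as far as the arm can. A call is refused whole if a number of a shift passes 6.25 or a number of a turn 10.7, either way. A call with a gripper value outside its range is refused whole. The fingers move at their own pace and stop on an object; "newtons" is the grip in N (left out, the last holds). Time passes only in rows, so rows that do not move let the fingers close. It gives the time, the measured TCP pose, the force and the opening at its end, in the units of the state.
- read_state(): the state, without advancing time (a new reading comes with each control period).
- read_camera(name): name is "scene" or "top" or "wrist"; returns a dict with "pixels" (420x560x3 uint8, red, green, blue), "K" (3x3 intrinsics, pixels), "xyz" and "attitude" of the camera in the world. Camera axes: x right, y up, looking along -z (the intrinsics and any distortion apply to the point x, -y, -z); pixel columns grow to the right and rows downward; lengths in m; the calibration is good to about 2 mm. A picture is of the moment at which its call begins. There is no depth.
- close_job(): hands the job in, once; it reports no verdict.
Trained networks look in a picture, given as the dict that the camera call returned (one of the last four; its "shot" number tells which), for a name from the list of things; names that differ only in an ending like _2 or _b are one class to them, and where a whole thing is asked for, a point or a joint stands for the part that bears it (a point fixed in the world has none). Each returns a list of dicts, best first, with "p" (0 to 1); they miss things now and then, are a little off and sometimes report something else, mostly with a low value. They report only what shows in the picture. A call takes as long as a camera call.
- search_frame(picture, label): "at" ([x, y, z] in m, in world coordinates, good to about 4 mm: the middle of the surface that is visible of it).
- masks_of(picture, label): "mask" (420x560 bool, what is visible of it).
The state is a dict: "t": time; "q": joint angles; "dq": joint speeds; "joint_torque": joint torques, N m; "tool_pos": TCP position; "orientation": TCP orientation; "force": force on the tool from outside, world axes, zero at the start; "wrist_torque": the same for the moment, N m; "opening": finger opening in m.
Only numpy, scipy, OpenCV 4.12 (cv2) and the standard library are available. Lean on these libraries where they do the work, as an engineer would, in place of code of your own. Each camera call takes 0.05 s, during which the arm holds its last target.

## Working session

There is one attempt and no reset: what is moved stays moved. The work goes in short steps, Python scripts to look and compute and a tool call to move; the robot and the scene stay as the last step left them, time stands still between calls to the robot, and variables do not carry over. Pictures are saved under pics/ and viewed, and the job is handed in when it is done.

Besides the shell and the picture viewer there is one more tool, called after "Call:" as name(argument=value, ...), one argument or row to a line, values as JSON. drive_tool: Moves the arm, as the interface text tells. Its arguments: {"type":"object","properties":{"plan":{"type":"array"},"newtons":{"type":"number"}},"required":["plan"]}

```bash
mkdir -p pics; cat > h.py <<'E'
import numpy as np,cv2
from plant import *
def save(p,n): cv2.imwrite('pics/'+n,p['pixels'][:,:,::-1])
E
python3 - <<'E'
from h import *
s=read_state();print(s['t'],s['tool_pos'],s['orientation'],s['opening'],grasp_offset)
for c in ['scene','top']:
    p=read_camera(c);save(p,c+'0.png');print(c,p['xyz'],p['attitude'],p['K'])
    for l in ['round_hopper','round_grip','portion_marker','square_gate']:
        for d in search_frame(p,l):print(l,np.round(d['at'],4),round(d['p'],2))
E
```

```text
0.0 [ 0.14011093 -0.58284688  0.2176283 ] [-3.11800756e+00 -3.69366673e-01  1.20034239e-04] 0.09276387393334136 0.0188
scene [ 0.20586506 -0.5522677   0.68814487] [ 0.78232617 -0.19114799 -0.48353241] [[405.41755909   0.         277.6360864 ]
 [  0.         405.41755909 211.75059621]
 [  0.           0.           1.        ]]
round_grip [ 0.4736 -0.2245  0.0606] 0.73
portion_marker [ 0.4423 -0.1756  0.0693] 0.59
square_gate [0.4724 0.2346 0.058 ] 0.57
top [ 0.34834636 -0.02837468  1.18308553] [ 0.11366095 -0.111875   -1.5864761 ] [[489.51858676   0.         279.89344141]
 [  0.         489.51858676 209.99798338]
 [  0.           0.           1.        ]]
round_hopper [ 0.5167 -0.2252  0.0709] 0.69
round_grip [ 0.4821 -0.2204  0.0565] 0.6
portion_marker [ 0.4463 -0.1697  0.0706] 0.53
square_gate [0.4864 0.2431 0.0588] 0.93
```

View pics/scene0.png

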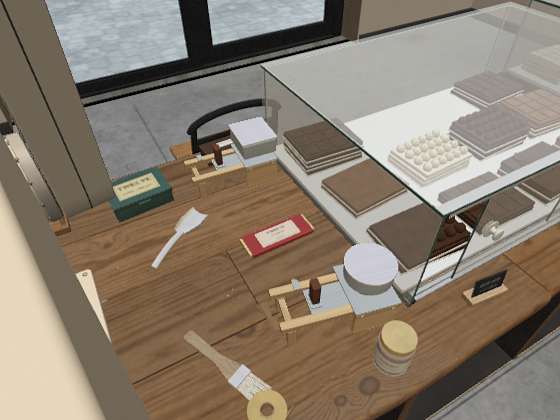

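View pics/top0.png

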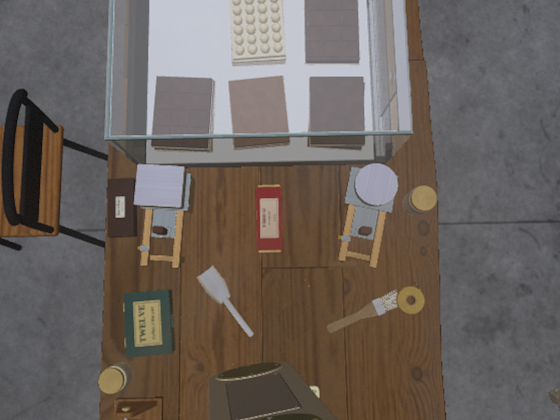

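The round hopper is on the right: lid at about (376,184) in the top view, grip at about (365,230), clip at about (347,233). The square one is on the left. Next I enlarge this area.

```bash
python3 - <<'E'
from h import *
a=cv2.imread('pics/top0.png')[155:275,325:415];cv2.imwrite('pics/topc.png',cv2.resize(a,None,fx=5,fy=5,interpolation=2))
a=cv2.imread('pics/scene0.png')[235:335,260:410];cv2.imwrite('pics/scc.png',cv2.resize(a,None,fx=5,fy=5,interpolation=2))
E
```

```text
(no output)
```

View pics/topc.png

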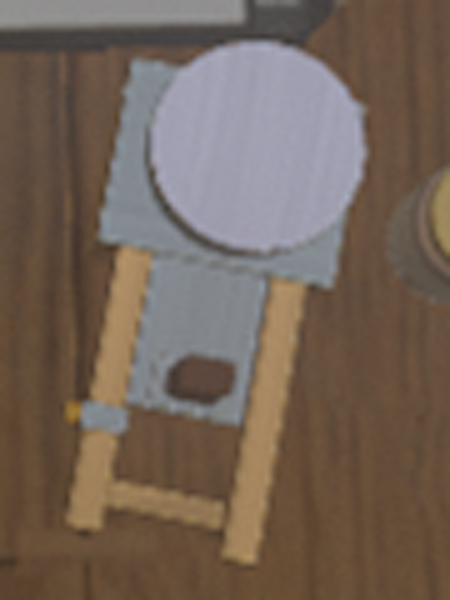

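View pics/scc.png

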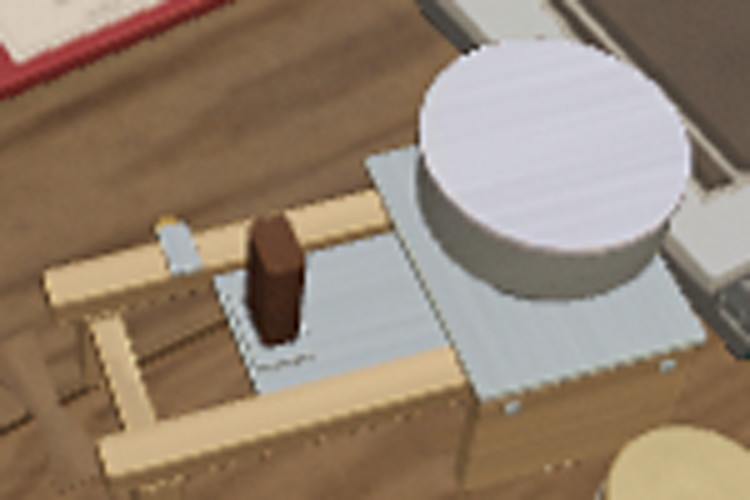

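```bash
cat >> h.py <<'E'
from scipy.spatial.transform import Rotation as R
from scipy.optimize import least_squares
def cam(p): return np.array(p['K']),np.array(p['xyz']),R.from_rotvec(p['attitude'])
def proj(c,X):
    K,t,r=c; v=r.inv().apply(np.atleast_2d(X)-t); v=v*[1,-1,-1]; u=v@K.T; return u[:,:2]/u[:,2:]
E
python3 - <<'E'
from h import *
T=cam(dict(xyz=[ 0.34834636,-0.02837468,1.18308553],attitude=[ 0.11366095,-0.111875,-1.5864761],K=[[489.5186,0,279.8934],[0,489.5186,209.998],[0,0,1]]))
S=cam(dict(xyz=[ 0.20586506,-0.5522677,0.68814487],attitude=[ 0.78232617,-0.19114799,-0.48353241],K=[[405.41756,0,277.6361],[0,405.41756,211.7506],[0,0,1]]))
# (cam, pixel, kind, local)
top=lambda x,y:np.array([x/5+325-.4,y/5+155-.4]); sc=lambda x,y:np.array([x/5+260-.4,y/5+235-.4])
r=.064
obs=[(T,top(65,525),0,(-.175,.044,r)),(T,top(102,530),0,(-.175,.028,r)),(T,top(221,556),0,(-.175,-.028,r)),(T,top(257,564),0,(-.175,-.044,r)),(T,top(259,146),0,(0,0,.136)),
(T,top(104,417),'m',(0,.036,.068)),(S,sc(181,247),'m',(0,.036,.068)),
(S,sc(42,277),0,(-.175,.044,r)),(S,sc(48,303),0,(-.175,.028,r)),(S,sc(98,441),0,(-.175,-.028,r)),(S,sc(107,472),0,(-.175,-.044,r)),(S,sc(555,146),0,(0,0,.136)),
(S,sc(277,243),'g',(0,0,.112)),(S,sc(278,325),'g',(0,0,.062)),(T,top(205,372),'g',(0,0,.112))]
def world(p,k,l):
    l=np.array(l,float)
    if k=='m': l[0]=-.095-p[4]
    if k=='g': l[0]=-.095-p[3]
    return R.from_euler('z',p[2]).apply(l)+[p[0],p[1],0]
# per-camera calibration shift (small) ignored
f=lambda p:np.concatenate([proj(c,world(p,k,l))[0]-u for c,u,k,l in obs])
s=least_squares(f,[.53,-.22,0,0,.04],loss='soft_l1');p=s.x
print(p);print(f(p).reshape(-1,2).round(1))
print('grip',world(p,'g',(0,0,.092)),'marker',world(p,'m',(0,.036,.064)),'dir',[-np.cos(p[2]),-np.sin(p[2])])
E
```

```text
[ 0.55468473 -0.2414165  -0.23023426  0.0047691   0.02830328]
[[ 0.4 -0.5]
 [-0.1 -0. ]
 [ 0.3 -0. ]
 [-0.  -0.1]
 [ 0.8 -0.8]
 [ 0.6 -0.5]
 [-0.4  0.4]
 [-0.6 -1.2]
 [ 0.4  0.6]
 [-1.2 -0.5]
 [-0.4  1.4]
 [ 0.  -2.6]
 [ 0.3 -0.4]
 [-1.4 -0.4]
 [ 1.1 -0.2]]
grip [ 0.45754824 -0.21864863  0.092     ] marker [ 0.44285046 -0.17822793  0.064     ] dir [np.float64(-0.9736129620641091), np.float64(0.22820560926662523)]
```

Call:
drive_tool(
  plan=[
    {"claw": 0,"linear": [0,0,0],"angular": [0,0,8.9]},
    {"claw": 0,"linear": [0,0,0],"angular": [0,0,8.9]},
    {"claw": 0,"linear": [0,0,0],"angular": [0,0,8.9]},
    {"claw": 0,"linear": [2.5,-4.7,0],"angular": [0,0,0]},
    {"claw": 0,"linear": [2.5,-4.7,0],"angular": [0,0,0]},
    {"claw": 0,"linear": [2.5,-4.7,0],"angular": [0,0,0]},
    {"claw": 0,"linear": [2.5,-4.7,0],"angular": [0,0,0]},
    {"claw": 0,"linear": [2.5,-4.7,0],"angular": [0,0,0]},
    {"claw": 0,"linear": [2.5,-4.7,0],"angular": [0,0,0]},
    {"claw": 0,"linear": [2.5,-4.7,0],"angular": [0,0,0]},
    {"claw": 0,"linear": [2.5,-4.7,0],"angular": [0,0,0]},
    {"claw": 0,"linear": [0,0,0],"angular": [0,0,0]},
  ],
  newtons=25,
)

```text
t: 2.0
tool_pos: [0.4226, -0.2603, 0.2188]
orientation: [-3.121, 0.353, -0.001]
force: [-0.1, -0.7, -0.0]
opening: 0.0926
```

```bash
python3 - <<'E'
from h import *
p=read_camera('wrist');save(p,'w1.png');print(read_state()['tool_pos'])
c=cam(p);print(c[1],p['attitude'])
for l in ['round_grip','portion_marker']:
    for d in search_frame(p,l):print(l,np.round(d['at'],4),round(d['p'],2))
W=lambda x,y,z:R.from_euler('z',-.2302).apply([x,y,z])+[.55468,-.24142,0]
im=p['pixels'][:,:,::-1].copy()
for x in(-.008,.008):
  for y in(-.012,.012):
    u=proj(c,W(-.0998+x,y,.112))[0];cv2.circle(im,tuple(int(v) for v in u),2,(0,255,0),-1);print(u)
for x in(-.006,.006):
  for y in(-.01,.01):
    u=proj(c,W(-.1233+x,.036+y,.068))[0];cv2.circle(im,tuple(int(v) for v in u),2,(0,0,255),-1);print(u)
cv2.imwrite('pics/w1o.png',im)
E
```

```text
[ 0.42152134 -0.26175787  0.21874319]
[ 0.48823611 -0.27466673  0.38540196] [-0.17764898  0.22319083 -1.78518839]
round_grip [ 0.4729 -0.2232  0.0587] 0.62
portion_marker [ 0.4427 -0.1727  0.0653] 0.51
[248.9097554  189.30517381]
[222.91560427 189.16575066]
[248.44751943 171.9853425 ]
[222.07910258 171.84215986]
[219.41993266 201.28631309]
[200.94560545 201.18808394]
[218.85571561 190.37570512]
[200.2121258 190.2757958]
```

View pics/w1o.png

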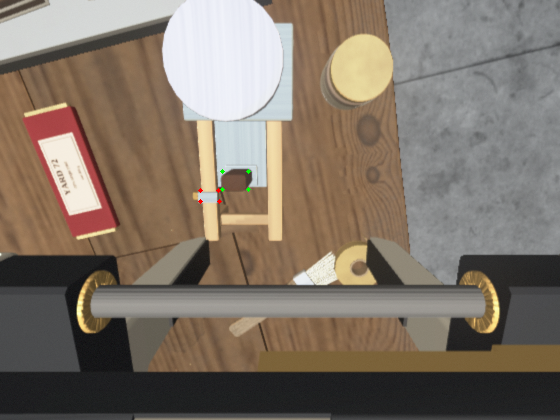

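Call:
drive_tool(
  plan=[
    {"claw": 0,"linear": [1.25,-2.5,0],"angular": [0,0,0.3]},
    {"claw": 0,"linear": [1.3,-2.5,0],"angular": [0,0,0]},
    {"claw": 0,"linear": [0,0,4],"angular": [0,0,0]},
    {"claw": 0,"linear": [0,0,4],"angular": [0,0,0]},
    {"claw": 0,"linear": [0,0,3],"angular": [0,0,0]},
    {"claw": 0,"linear": [0,0,2],"angular": [0,0,0]},
    {"claw": 0,"linear": [0,0,1.2],"angular": [0,0,0]},
    {"claw": 0,"linear": [0,0,0],"angular": [0,0,0]},
    {"claw": 0,"linear": [0,0,0],"angular": [0,0,0]},
  ],
)

```text
t: 3.28
tool_pos: [0.4575, -0.221, 0.0777]
orientation: [3.119, -0.37, 0.002]
force: [0.6, 0.1, -0.2]
opening: 0.093
```

```bash
python3 - <<'E'
from h import *
p=read_camera('wrist');save(p,'w2.png');s=read_state();print(s['tool_pos'],s['orientation'],s['force'])
p=read_camera('scene');save(p,'s2.png')
a=p['pixels'][225:345,230:420,::-1];cv2.imwrite('pics/s2c.png',cv2.resize(a,None,fx=4,fy=4))
E
```

```text
[ 0.45770886 -0.22088756  0.0778632 ] [ 3.11896594e+00 -3.69397562e-01  2.70024317e-03] [ 0.1995983   0.14546611 -0.53143361]
```

View pics/w2.png

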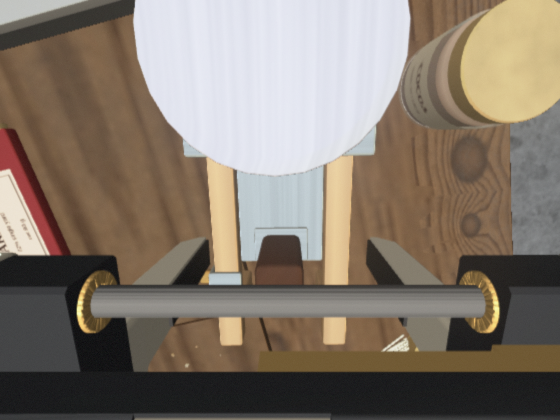

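View pics/s2c.png

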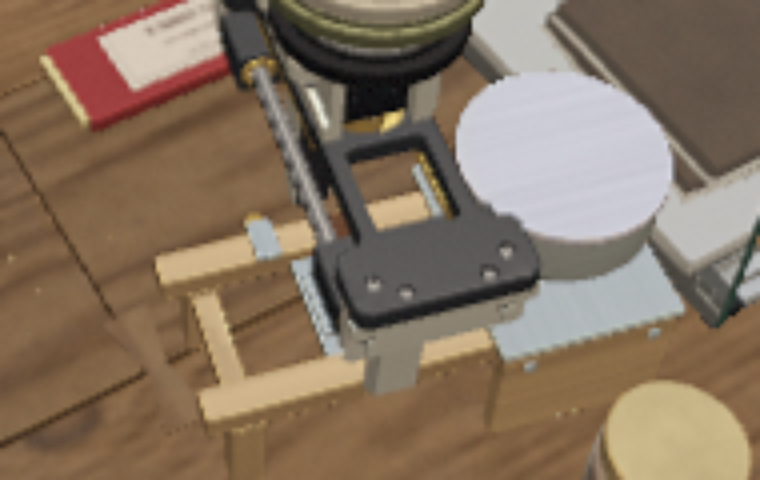

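Call:
drive_tool(
  plan=[
    {"claw": 0,"linear": [0,-0.25,0],"angular": [0,0,0]},
    {"claw": 1,"linear": [0,0,0],"angular": [0,0,0]},
    {"claw": 1,"linear": [0,0,0],"angular": [0,0,0]},
    {"claw": 1,"linear": [0,0,0],"angular": [0,0,0]},
    {"claw": 1,"linear": [0,0,0],"angular": [0,0,0]},
    {"claw": 1,"linear": [0,0,0],"angular": [0,0,0]},
    {"claw": 1,"linear": [0,0,0],"angular": [0,0,0]},
    {"claw": 1,"linear": [0,0,0],"angular": [0,0,0]},
  ],
  newtons=25,
)

```text
t: 4.38
tool_pos: [0.4576, -0.2178, 0.0766]
orientation: [3.12, -0.369, 0.0]
force: [-0.4, -0.2, -0.5]
opening: 0.0278
```

Call:
drive_tool(
  plan=[
    {"claw": 1,"linear": [0,0,0],"angular": [0,0,0]},
    {"claw": 1,"linear": [0,0,0],"angular": [0,0,0]},
    {"claw": 1,"linear": [0,0,0],"angular": [0,0,0]},
  ],
)

```text
t: 4.75
tool_pos: [0.4579, -0.2166, 0.0766]
orientation: [-3.118, 0.368, -0.0]
force: [1.2, 6.4, 1.0]
opening: 0.0237
```

Call:
drive_tool(
  plan=[
    {"claw": 1,"linear": [-0.4,0,0],"angular": [0,0,0]},
    {"claw": 1,"linear": [-0.4,0,0],"angular": [0,0,0]},
    {"claw": 1,"linear": [-0.4,0,0],"angular": [0,0,0]},
    {"claw": 1,"linear": [-0.4,0,0],"angular": [0,0,0]},
    {"claw": 1,"linear": [-0.4,0,0],"angular": [0,0,0]},
    {"claw": 1,"linear": [-0.35,0,0],"angular": [0,0,0]},
    {"claw": 1,"linear": [0,0,0],"angular": [0,0,0]},
    {"claw": 1,"linear": [0,0,0],"angular": [0,0,0]},
  ],
)

```text
t: 5.75
tool_pos: [0.4358, -0.2116, 0.0766]
orientation: [-3.119, 0.368, -0.003]
force: [7.2, 3.1, -3.8]
opening: 0.024
```

```bash
python3 - <<'E'
from h import *
p=read_camera('wrist');save(p,'w3.png');s=read_state();print(s['tool_pos'],s['orientation'],s['force'],s['opening'])
E
```

```text
[ 0.43577683 -0.21155073  0.07661331] [-3.11881024e+00  3.68108441e-01 -2.88174376e-03] [ 6.29371897  3.00195296 -3.51987717] 0.023837427577664286
```

View pics/w3.png

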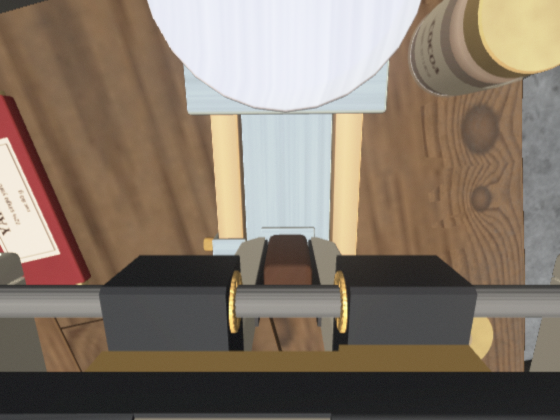

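Call:
drive_tool(
  plan=[
    {"claw": 0,"linear": [0,0,0],"angular": [0,0,0]},
    {"claw": 0,"linear": [0,0,0],"angular": [0,0,0]},
    {"claw": 0,"linear": [0,0,0],"angular": [0,0,0]},
    {"claw": 0,"linear": [0,0,0],"angular": [0,0,0]},
    {"claw": 0,"linear": [0,0,0],"angular": [0,0,0]},
    {"claw": 0,"linear": [0,0,-2],"angular": [0,0,0]},
    {"claw": 0,"linear": [0,0,-4],"angular": [0,0,0]},
    {"claw": 0,"linear": [0,0,-4],"angular": [0,0,0]},
    {"claw": 0,"linear": [-4,0,-4],"angular": [0,0,0]},
    {"claw": 0,"linear": [-4,0,0],"angular": [0,0,0]},
    {"claw": 0,"linear": [0,0,0],"angular": [0,0,0]},
    {"claw": 0,"linear": [0,0,0],"angular": [0,0,0]},
  ],
)

```text
t: 7.3
tool_pos: [0.3574, -0.1938, 0.2167]
orientation: [3.119, -0.37, 0.001]
force: [0.2, -0.9, -0.1]
opening: 0.0931
```

```bash
python3 - <<'E'
from h import *
s=read_state();print(s['t'],s['tool_pos'],s['force'],s['opening'])
for c in ['wrist','scene','top']:
    p=read_camera(c);k=cam(p)
    W=lambda x,y,z:R.from_euler('z',-.2302).apply([x,y,z])+[.55468,-.24142,0]
    u=proj(k,W(-.123,.01,.08))[0].astype(int);print(c,u)
    a=p['pixels'][max(u[1]-60,0):u[1]+60,max(u[0]-75,0):u[0]+75,::-1];save(p,c+'4.png')
    cv2.imwrite('pics/%s4c.png'%c,cv2.resize(a,None,fx=5,fy=5,interpolation=2))
E
```

```text
7.3 [ 0.35735598 -0.19380328  0.21673043] [ 0.19090988 -0.89284983 -0.0909146 ] 0.09310721284802105
wrist [278 119]
scene [300 292]
top [358 239]
```

View pics/wrist4c.png

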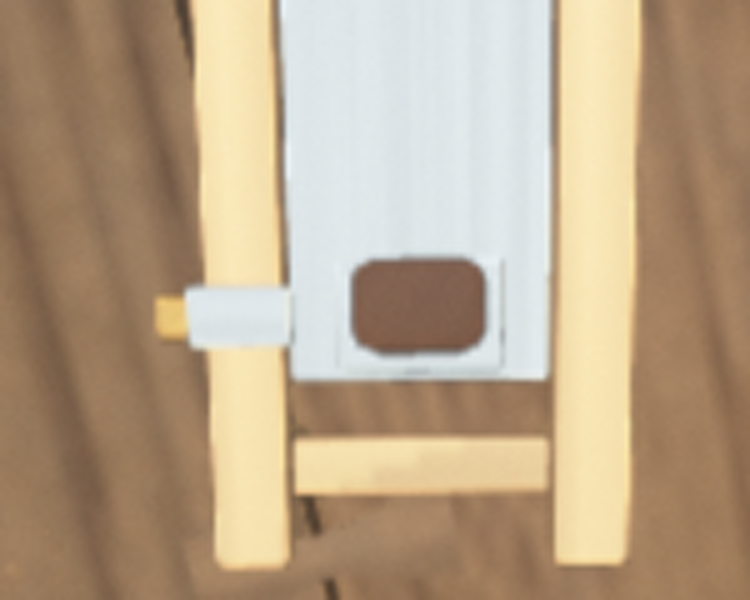

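View pics/scene4c.png

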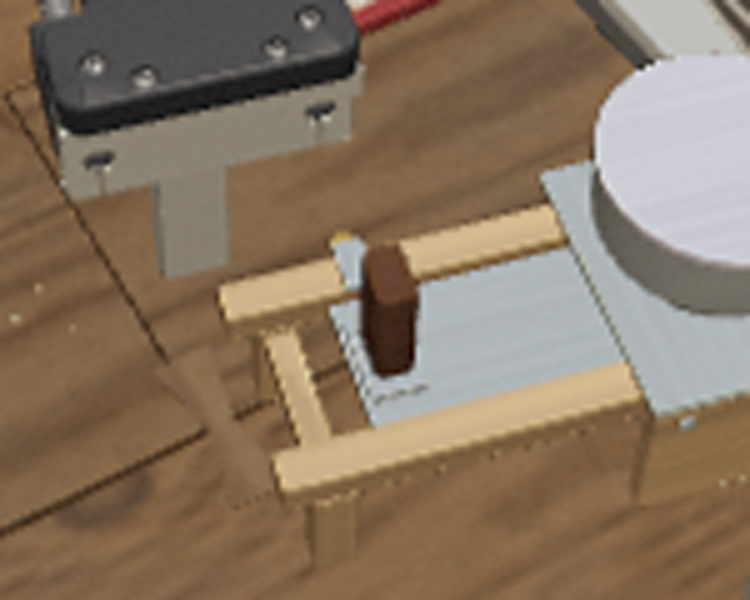

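View pics/top4.png

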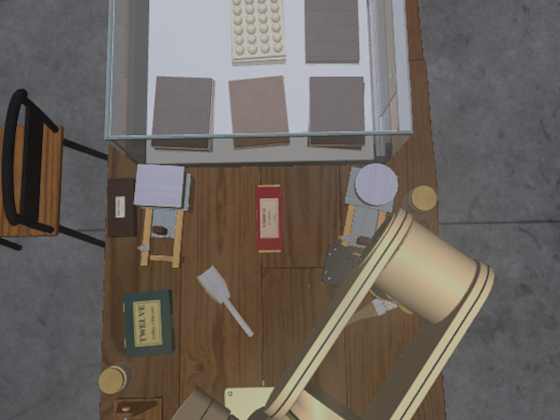

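```bash
python3 - <<'E'
from h import *
def ray(c,px,z):
    K,t,r=c; d=np.linalg.inv(K)@[*px,1]; d=r.apply(d*[1,-1,-1]); return t+d*(z-t[2])/d[2]
p=read_camera('wrist');c=cam(p); o=np.array([278-75,119-60])
f=lambda x,y,z:R.from_euler('z',.2302).apply(ray(c,o+np.array([x,y])/5-.4,z)-[.55468,-.24142,0])
print(f(419,306,.112),f(238,318,.068),f(252,568,.064),f(590,564,.064))
s=read_camera('scene');c=cam(s);o=np.array([300-75,292-60])
print(f(389,275,.112),f(389,360,.062),f(348,266,.068))
E
```

```text
[-0.12494035  0.00278126  0.112     ] [-0.1253704   0.03941032  0.068     ] [-0.17627345  0.03871975  0.064     ] [-0.17575106 -0.03304393  0.064     ]
[-0.12356547 -0.00126217  0.112     ] [-0.12250574 -0.00303453  0.062     ] [-0.12575133  0.03587574  0.068     ]
```

Both views put the grip within about 3 mm of the clip along the slide. The arm is clear, so I'm handing in.

```bash
python3 -c "
from plant import *
print(close_job())"
```

```text
the job is handed in; nothing more can be done
None
```

I gripped the round hopper's gate by its post across the slide with 25 N. I pulled it about 23 mm straight out, let go, then raised and backed the arm clear. The job was handed in at about 7.5 s.

- **Grip position along the slide:** the wrist picture puts the grip's centre 0.4 mm from the clip's, and the scene picture 2 to 3 mm. Both are inside the 10 mm limit. The two views differ by 1 to 3 mm, which is about as good as my pixel picking and the calibration.
- **Square hopper:** the arm never went near it. In the last top picture its gate looks the same as at the start; I did not measure it.
- **Arm at the end:** the fingers are fully open and the force reading is about 0.9 N, which I take as noise. The tool tip is about 0.1 m above the grip's top and about 80 mm from it.
- **Networks:** they put the grip 15 to 25 mm closer to the hopper than my own fit to both camera views. I went by the fit, which the wrist picture and the grasp confirmed.

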